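# Start the pump at its control box

## Robot

A 6-joint arm with a two-finger parallel gripper is mounted at the origin on a cart in front of the work surface, level with it; the furniture and walls round the work are solid. World frame = base frame: x ahead of the robot, y to its left, z up, the work surface at z = 0. Lengths are in m, angles in degrees, forces in N, time in s.
With the tool pointing down it reaches from about 0.375 to 0.9 m from the base axis. Payload 3.1 kg.
Tool frame: the origin (TCP) lies on the centre line of the jaws, within the pads' length; the fingertips stand 8 mm ahead of it and the grasp point (between the pads) lies 11 mm behind it; y points along the fingers, x is the direction in which the jaws open and shut, and the axes are right-handed (so a half turn about y gives the same grasp; the last joint's range is limited). The gripper opens to 87 mm and grips with 3 to 60 N. Pads are 19 mm wide; open, the fingers measure 117 mm over their backs; the gripper's body (75 mm by 190 mm) begins 51 mm behind the grasp point.
Start: joints at [-78.81, 30.224, 82.088, -0, 67.689, -10.227], TCP at [0.228, -0.582, 0.231] pointing down, gripper open.
Joint ranges: [-176.69, 176.69], [-43.24, 126.21], [12.49, 139.97], [-82, 262], [0, 151.66], [-163.58, 163.58]. Speed limits (degrees/s): [159.86, 159.86, 180, 180, 180, 180].

## Interface

Orientations are given as a 3x3 rotation matrix whose columns are the frame's x, y, z axes.
In Python, from rig import read_state, imaging, job, spotter gives the robot as it stands.
- The arm moves only by the tool apply_moves, never from a script. Its argument "steps" is a list of rows, each an object of numbers: "x", "y", "z": the shift along the world's x, y, z in mm; "spin": the turn about the world's z in rad. In form: [{"x": .., "y": .., "z": .., "spin": ..}, ...]. A call has 1 to 12 rows; each row shifts and turns the pose as measured when the row begins; what a row does not reach is not made up. A row lasts 1/10 s, in which the tool goes at most 50 mm and 8.59 degrees, less where a joint would pass 70% of its speed; a pose out of reach is approached as far as the arm can. A call is refused whole if a number of a shift passes 50 or a number of a turn 0.15, either way. A call with a gripper value outside its range is refused whole. "grip" is the finger opening in mm, from 0 to 87, set as the call begins (left out, the last holds). The fingers move at their own pace and stop on an object; the grip force is fixed at half the most. Time passes only in rows, so rows that do not move let the fingers close. It gives the time, the measured TCP pose, the force and the opening at its end, in the units of the state.
- read_state(): the state, without advancing time (a new reading comes with each control period).
- imaging.capture(name): name is "scene" or "top" or "wrist"; returns the picture (480x640x3 uint8, red, green, blue); there is no depth.
- imaging.camera_params(name): a dict with "fov_y" (degrees; the focal length in pixels is half the picture's height over the tangent of half this angle, whatever the lens; pixels are square), "cx", "cy" (the principal point, pixels), "R" (3x3) and "t" (3): a world point X has camera coordinates R X + t. Camera axes: x right, y down, z forward; pixel columns grow to the right and rows downward; lengths in m; the calibration is good to about 2 mm. A picture is of the moment at which its call begins: read the wrist's pose just before it. camera_params takes no time and is no camera call; for the wrist camera it gives the pose at the moment of the call.
- job.hand_in(): hands the job in, once; it reports no verdict.
Trained networks look in the newest picture that a camera, given by its name, has taken for a name from the list of things; names that differ only in an ending like _2 or _b are one class to them, and where a whole thing is asked for, a point or a joint stands for the part that bears it (a point fixed in the world has none). Each returns a list of dicts, best first, with "score" (0 to 1); they miss things now and then, are a little off and sometimes report something else, mostly with a low value. They report only what shows in the picture. A call takes as long as a camera call.
- spotter.cut_out(name, camera): "mask" (480x640 bool, what is visible of it) and "rect" ([left, top, width, height] in pixels, round what is visible of it).
The state is a dict: "time_s": time; "joint_positions": joint angles; "qvel": joint speeds; "tau": joint torques, N m; "position": TCP position; "tcp_rot": TCP orientation; "force": force on the tool from outside, world axes, zero at the start; "moment": the same for the moment, N m; "opening": opening from 0.0 (shut) to 1.0 (fully open).
Only numpy, scipy, OpenCV 4.12 (cv2) and the standard library are available. Lean on these libraries where they do the work, as an engineer would, in place of code of your own. Each camera call takes 0.05 s, during which the arm holds its last target.

## Task

Start the pump at its control box, using only the fingertips: first press down the end of the white rocker with the green dot until it is fully on, then press the blue priming button right in, keep it in for two seconds and let it come out again, and last push the green start button fully in, where it stays. Do not press the blue or green button before the rocker is on, do not press the red stop mushroom, and leave the box standing where it is and the tools and tape around it undisturbed; nothing is to be picked up.

Things in the scene. Friction and masses are not known exactly. Their poses are not given: they have to be found in the camera images.
- control_box: Portable grey pump control box, loose, about 1.2 kg, standing on rubber feet; 130 mm (its x) by 200 mm (its y), top face 56 mm above the table. Origin: centre of its underside; z up. Its x axis points roughly away from the robot. In this frame (mm): the white rocker's pivot is at x 0, y 62; the blue button at x 30, y 2; the green at x 30, y -60; the red mushroom at x -30, y -29. A small amber lamp dome (6 mm high, does nothing) sits at x -35, y 16.
- rocker (a joint): Angle (rad) of the white rocker, a flat paddle 58 mm long (along the box's x) by 34 mm wide, pivoting about 10 mm above the top face: 0 = off (the far end, with the green dot, stands up), 0.42 = fully on (that end is down). It has no spring: it stays where it is left; moving it takes about 2 N at the dotted end.
- rocker_on_end (a point): Centre of the green dot on top of the rocker's raised end, 21 mm along the paddle from the pivot; about 75 mm above the table when off, it goes down about 9 mm to fully on. It moves with the rocker.
- blue_button (a joint): Travel (m) of the blue priming button: 0 = out, 0.006 = fully in. Sprung: 2 N to start it, 5 N fully in; it comes back out when let go.
- blue_top (a point): Centre of the top of the blue button (flat, 32 mm across), 70 mm above the table when out. It moves with the button.
- green_button (a joint): Travel (m) of the green start button: 0 = out, 0.006 = fully in. It takes about 4 N and stays in where it is pushed.
- green_top (a point): Centre of the top of the green button (flat, 32 mm across), 70 mm above the table when out. It moves with the button.
- red_button (a joint): Travel (m) of the red stop mushroom: 0 = out, 0.006 = fully in; sprung like the blue one. To be left alone.
- red_top (a point): Centre of the top of the red stop mushroom (38 mm across), 76 mm above the table.
- red_screwdriver: Bystander: red-handled screwdriver, 166 mm long, lying loose along the box's right side. Origin: centre of its underside.
- black_tape: Bystander: roll of black tape, 73 mm across and 20 mm high, lying loose at the box's left. Origin: centre of its underside.
- tape_measure: Bystander: yellow and black tape measure, 65 by 89 by 34 mm, loose on the table beyond the box. Origin: centre of its underside.

How it is judged:
By the outcome, as a careful person would: the job done as asked, in the order asked, and still so for the second after the job is handed in, with the robot touching nothing.
It also fails if it takes over 45 s, if anything falls off the work surface, if the arm or the gripper's body presses on something with over 40 N, if the wrist force passes 120 N, or if a joint passes its speed limit or range.

## Working session

There is one attempt and no reset: what is moved stays moved. The work goes in short steps, Python scripts to look and compute and a tool call to move; the robot and the scene stay as the last step left them, time stands still between calls to the robot, and variables do not carry over. Pictures are saved under pics/ and viewed, and the job is handed in when it is done.

Besides the shell and the picture viewer there is one more tool, called after "Emit:" as name(argument=value, ...), one argument or row to a line, values as JSON. apply_moves: Moves the arm, as the interface text tells. Its arguments: {"type":"object","properties":{"steps":{"type":"array"},"grip":{"type":"number"}},"required":["steps"]}

```bash
ls; mkdir -p pics; python3 - <<'E'
from rig import read_state, imaging, job, spotter
import cv2,numpy as np
for n in ["scene","top"]:
    im=imaging.capture(n); cv2.imwrite(f"pics/{n}0.png",im[:,:,::-1])
    p=imaging.camera_params(n); print(n,p)
s=read_state(); print(s)
E
```

```text
pics
scene {'fov_y': 57.8433754265763, 'cx': 321.38239559263945, 'cy': 241.17601963159618, 'R': array([[-0.90990958, -0.41461697,  0.01254255],
       [-0.23824316,  0.4976129 , -0.83403933],
       [ 0.33956552, -0.76188856, -0.5515624 ]]), 't': array([0.54490867, 0.13453708, 0.82671694])}
top {'fov_y': 53.981371830534925, 'cx': 319.13307439164754, 'cy': 240.47511176011386, 'R': array([[-7.24395764e-02, -9.97372754e-01,  3.12199773e-04],
       [-9.72102680e-01,  7.05341782e-02, -2.23699148e-01],
       [ 2.23089414e-01, -1.65081618e-02, -9.74658193e-01]]), 't': array([0.16791892, 0.56362808, 0.81434591])}
{'time_s': 0.1, 'joint_positions': array([-7.88091778e+01,  3.02727631e+01,  8.21485946e+01, -3.74854250e-05,
        6.76888011e+01, -1.02270876e+01]), 'qvel': array([-0.0424908 , -0.00650812, -0.23899007, -0.00247721,  0.00185772,
        0.12235265]), 'tau': array([ 9.24219967e-05, -4.40985847e+01, -1.77150464e+01,  6.34858338e-02,
        5.33824344e-02, -4.86549186e-05]), 'position': array([ 0.22813394, -0.5811936 ,  0.22968136]), 'tcp_rot': array([[ 3.65167678e-01, -3.73732935e-04,  9.30941688e-01],
       [-9.30939840e-01,  1.88595867e-03,  3.65167710e-01],
       [-1.89219275e-03, -9.99998152e-01,  3.40768269e-04]]), 'force': array([-0.08774062, -0.26211314,  0.57447591]), 'moment': array([ 0.00761826,  0.01865402, -0.07128289]), 'opening': 0.9974178539249625}
```

View pics/scene0.png

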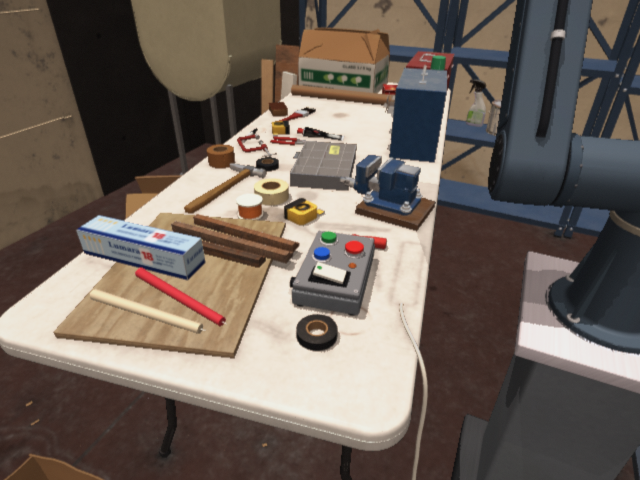

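View pics/top0.png

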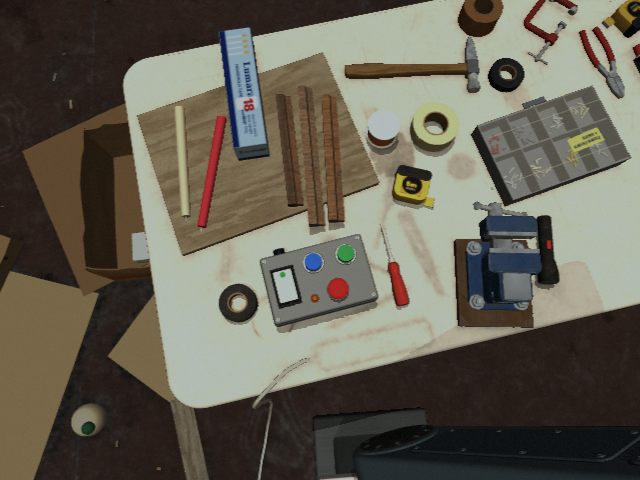

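The top view shows blue near (314,262), green (346,253), red (339,289) and the rocker at (285,287). I'll fit the box pose from these in both views.

```bash
cat > h.py <<'E'
import numpy as np,cv2
def f(p): return 240/np.tan(np.radians(p['fov_y']/2))
def proj(p,X):
    c=np.asarray(X)@p['R'].T+p['t']; return c[...,:2]/c[...,2:]*f(p)+[p['cx'],p['cy']]
def ray(p,uv,z):
    d=p['R'].T@np.array([(uv[0]-p['cx'])/f(p),(uv[1]-p['cy'])/f(p),1]); o=-p['R'].T@p['t']
    return o+d*(z-o[2])/d[2]
E
python3 - <<'E'
from rig import *
from rig import imaging,spotter,read_state
from h import *
Z={'blue_top':.07,'green_top':.07,'red_top':.074}
for n in ["top","scene"]:
    im=imaging.capture(n);p=imaging.camera_params(n);h=cv2.cvtColor(im,cv2.COLOR_RGB2HSV)
    for k in ['control_box','rocker_on_end','blue_top','green_top','red_top','red_screwdriver','black_tape','tape_measure']:
        r=spotter.cut_out(k,n)
        for d in r[:2]:
            m=d['mask'];ys,xs=np.nonzero(m);c=(xs.mean(),ys.mean())
            print(n,k,round(d['score'],2),d['rect'],np.round(c,1),np.round(ray(p,c,Z.get(k,.066 if 'rock' in k else .0)),4))
im=imaging.capture("top");cv2.imwrite("pics/topz.png",cv2.resize(im[220:340,210:420],None,fx=3.8,fy=3.8,interpolation=cv2.INTER_CUBIC)[:,:,::-1])
im=imaging.capture("scene");cv2.imwrite("pics/scz.png",cv2.resize(im[220:360,280:400],None,fx=4,fy=4,interpolation=cv2.INTER_CUBIC)[:,:,::-1])
print(read_state()['time_s'])
E
```

```text
top control_box 0.87 [260.8, 233.3, 117.3, 91.4] [318.2 279.8] [0.51   0.1331 0.    ]
top control_box 0.71 [324.7, 274.1, 26.2, 26.9] [338.4 288.5] [0.49   0.0949 0.    ]
top rocker_on_end 0.64 [275.7, 269.7, 23.1, 32.8] [285.2 285.4] [0.4947 0.1944 0.066 ]
top rocker_on_end 0.44 [218.5, 283.4, 39.8, 40.2] [237.5 302.1] [0.4707 0.2819 0.066 ]
top blue_top 0.49 [306.8, 254.5, 13.2, 19.5] [313.3 261.5] [0.5343 0.1403 0.07  ]
top green_top 0.81 [340.6, 244.0, 12.4, 21.0] [345.3 253.1] [0.5456 0.0805 0.07  ]
top red_top 0.69 [329.4, 278.0, 17.3, 20.8] [338.  288.8] [0.4806 0.0994 0.074 ]
top red_screwdriver 0.64 [380.6, 224.3, 34.5, 79.5] [396.  277.4] [ 0.5037 -0.0197  0.    ]
top black_tape 0.64 [220.2, 283.4, 37.4, 39.8] [238.2 302.6] [0.4768 0.2915 0.    ]
top tape_measure 0.68 [395.2, 163.6, 41.6, 43.8] [412.3 185.4] [ 0.6911 -0.0741  0.    ]
scene control_box 0.61 [288.4, 233.1, 83.8, 83.8] [334.2 272.9] [0.518  0.1122 0.    ]
scene control_box 0.47 [314.4, 261.6, 29.1, 22.3] [329.1 272.6] [0.5283 0.1158 0.    ]
scene rocker_on_end 0.78 [314.1, 265.1, 29.7, 18.1] [330.1 272.9] [0.493 0.195 0.066]
scene blue_top 0.73 [314.7, 248.3, 18.9, 11.7] [321.4 254. ] [0.5307 0.1515 0.07  ]
scene green_top 0.51 [319.9, 234.1, 18.0, 9.5] [328.8 237.7] [0.5412 0.0917 0.07  ]
scene red_top 0.72 [345.4, 243.3, 15.7, 11.6] [353.8 247.1] [0.4799 0.1072 0.074 ]
scene red_screwdriver 0.67 [352.8, 228.8, 32.8, 23.6] [378.2 241.9] [ 0.4714 -0.0414  0.    ]
scene black_tape 0.63 [295.5, 314.3, 43.2, 35.7] [316.5 332.2] [0.4788 0.2843 0.    ]
scene tape_measure 0.74 [311.3, 263.2, 35.2, 18.5] [328.9 272.4] [0.5288 0.1153 0.    ]
scene tape_measure 0.65 [283.9, 197.2, 38.2, 26.1] [301.9 211.4] [ 0.6972 -0.093   0.    ]
1.1
```

View pics/topz.png

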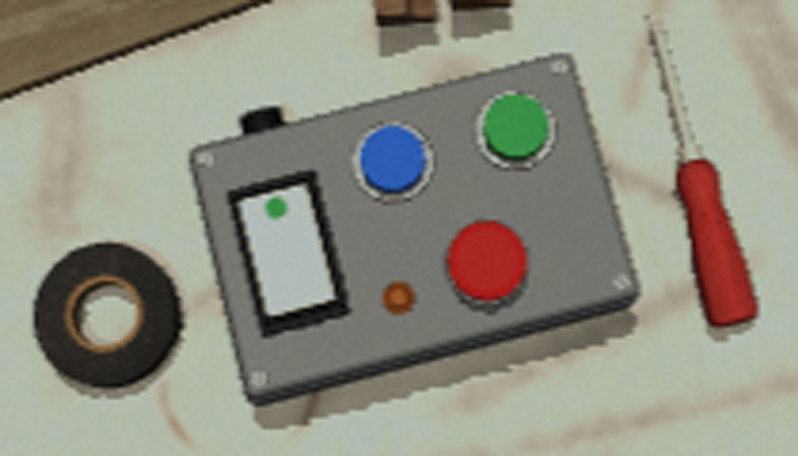

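View pics/scz.png

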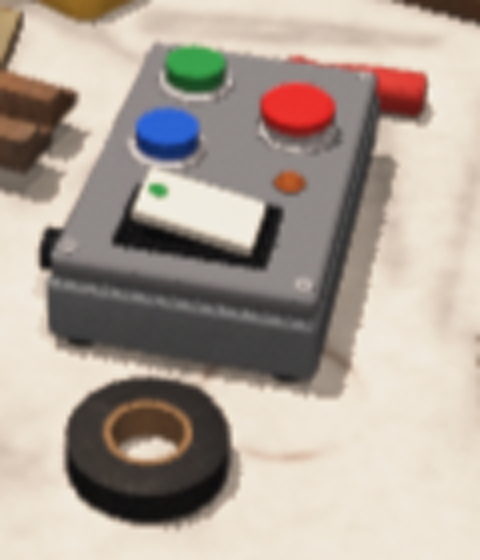

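```bash
python3 - <<'E'
from rig import imaging
from h import *
from scipy.optimize import least_squares
L=np.array([[30,2,70],[30,-60,70],[-30,-29,76],[19.5,62,75]])/1e3
def s2p(z,s,o): return (np.array(z,float)+.5)/s-.5+o
obs={'top':s2p([[393,157],[516,126],[487,259],[276,208]],3.8,[210,220]),'scene':s2p([[168,129],[196,65],[298,105],[158,190]],4,[280,220])}
P={n:imaging.camera_params(n) for n in obs}
def W(v): 
    c,s=np.cos(v[2]),np.sin(v[2]); return L@np.array([[c,-s,0],[s,c,0],[0,0,1]]).T+[v[0],v[1],0]
for ns in (['top'],['scene'],['top','scene']):
    r=least_squares(lambda v:np.concatenate([(proj(P[n],W(v))-obs[n]).ravel() for n in ns]),[.5,.13,.1])
    print(ns,r.x,np.round(r.fun,1)); print(np.round(W(r.x),4))
E
```

```text
['top'] [0.50607931 0.13355469 0.18288475] [-0.2  0.1  0.1 -0.2  0.1  0.2 -0.1 -0.1]
[[0.5352 0.141  0.07  ]
 [0.5465 0.08   0.07  ]
 [0.4819 0.0996 0.076 ]
 [0.514  0.1981 0.075 ]]
['scene'] [0.50471156 0.13719189 0.17565591] [-0.2 -0.2  0.2 -0.5  0.3 -0.6 -0.2  1. ]
[[0.5339 0.1444 0.07  ]
 [0.5447 0.0834 0.07  ]
 [0.4802 0.1034 0.076 ]
 [0.5131 0.2016 0.075 ]]
['top', 'scene'] [0.50580613 0.13436509 0.17994493] [-0.5  0.2 -0.2  0.1 -0.4  0.4 -0.5 -0.  -0.1 -1.   0.1 -1.3  0.2 -1.5
  0.   0.1]
[[0.535  0.1417 0.07  ]
 [0.5461 0.0807 0.07  ]
 [0.4815 0.1005 0.076 ]
 [0.5139 0.1989 0.075 ]]
```

```bash
python3 - <<'E'
from rig import imaging
from h import *
p=imaging.camera_params('scene')
for uv in [(392,155),(437,160),(396,90),(447,72),(360,210),(420,225),(433,200)]: print(uv,ray(p,uv,0).round(3),ray(p,uv,.3).round(3))
t=imaging.camera_params('top')
for uv in [(460,325),(533,325),(460,240),(555,280),(490,205),(515,165),(550,217)]: print(uv,ray(t,uv,0).round(3),ray(t,uv,.12).round(3))
E
```

```text
(392, 155) [ 0.596 -0.568  0.   ] [0.41  0.157 0.3  ]
(437, 160) [ 0.45  -0.592  0.   ] [0.342 0.146 0.3  ]
(396, 90) [ 0.824 -1.391  0.   ] [ 0.516 -0.226  0.3  ]
(447, 72) [ 0.673 -1.918  0.   ] [ 0.445 -0.471  0.3  ]
(360, 210) [ 0.563 -0.166  0.   ] [0.394 0.344 0.3  ]
(420, 225) [ 0.401 -0.16   0.   ] [0.319 0.347 0.3  ]
(433, 200) [ 0.401 -0.306 -0.   ] [0.319 0.279 0.3  ]
(460, 325) [ 0.403 -0.133  0.   ] [ 0.4   -0.097  0.12 ]
(533, 325) [ 0.393 -0.273  0.   ] [ 0.391 -0.219  0.12 ]
(460, 240) [ 0.569 -0.156  0.   ] [ 0.545 -0.117  0.12 ]
(555, 280) [ 0.476 -0.331  0.   ] [ 0.463 -0.269  0.12 ]
(490, 205) [ 0.638 -0.227  0.   ] [ 0.604 -0.179  0.12 ]
(515, 165) [ 0.72  -0.292  0.   ] [ 0.675 -0.236  0.12 ]
(550, 217) [ 0.604 -0.344  0.   ] [ 0.574 -0.281  0.12 ]
```

Emit:
apply_moves(
  steps=[
    {"x":5,"y":20,"z":20,"spin":-0.1},
    {"x":13,"y":40,"z":20,"spin":-0.09},
    {"x":15,"y":43,"z":15,"spin":0},
    {"x":15,"y":43,"z":10,"spin":0},
    {"x":15,"y":43,"z":5,"spin":0},
    {"x":15,"y":43,"z":0,"spin":0},
    {"x":17,"y":43,"z":0,"spin":0},
    {"x":17,"y":43,"z":0,"spin":0},
    {"x":17,"y":43,"z":0,"spin":0},
    {"x":17,"y":43,"z":0,"spin":0},
  ],
  grip=0,
)

```text
time_s: 2.1
position: [0.3752, -0.1705, 0.3035]
tcp_rot: [[0.162, 0.007, 0.987], [-0.987, -0.008, 0.162], [0.009, -1.0, 0.005]]
force: [0.3, 0.6, 0.3]
opening: 0.171
```

Emit:
apply_moves(
  steps=[
    {"x":16,"y":45,"z":0,"spin":0},
    {"x":16,"y":45,"z":0,"spin":0},
    {"x":16,"y":45,"z":0,"spin":0},
    {"x":18,"y":45,"z":-10,"spin":0},
    {"x":18,"y":45,"z":-25,"spin":0},
    {"x":18,"y":45,"z":-35,"spin":0},
    {"x":18,"y":40,"z":-35,"spin":0},
    {"x":12,"y":25,"z":-30,"spin":0},
    {"x":5,"y":15,"z":-20,"spin":0},
    {"x":0,"y":0,"z":0,"spin":0},
  ],
)

```text
time_s: 3.1
position: [0.5111, 0.1791, 0.1616]
tcp_rot: [[0.17, 0.026, 0.985], [-0.985, -0.011, 0.17], [0.016, -1.0, 0.024]]
force: [-0.1, -1.0, -0.2]
opening: 0.007
```

Emit:
apply_moves(
  steps=[
    {"x":3,"y":12,"z":-25,"spin":0},
    {"x":1,"y":8,"z":-25,"spin":0},
    {"x":0,"y":0,"z":0,"spin":0},
  ],
)

```text
time_s: 3.4
position: [0.5167, 0.1987, 0.1128]
tcp_rot: [[0.17, 0.03, 0.985], [-0.985, -0.012, 0.171], [0.017, -0.999, 0.028]]
force: [-0.2, 0.1, -1.1]
opening: 0.002
```

```bash
python3 - <<'E'
from rig import imaging,read_state
from h import *
s=read_state();print(s['position'],s['tcp_rot'][:,1],s['force'])
a=imaging.capture("scene")[200:350,260:410];b=imaging.capture("wrist")
c=imaging.capture("top")[220:340,210:420]
cv2.imwrite("pics/s1.png",cv2.resize(a,None,fx=4,fy=4)[:,:,::-1]);cv2.imwrite("pics/w1.png",b[:,:,::-1])
E
```

```text
[0.51665261 0.19865359 0.11280669] [ 0.03008338 -0.01187912 -0.9994768 ] [-0.23095927  0.12218504 -1.13246724]
```

View pics/s1.png

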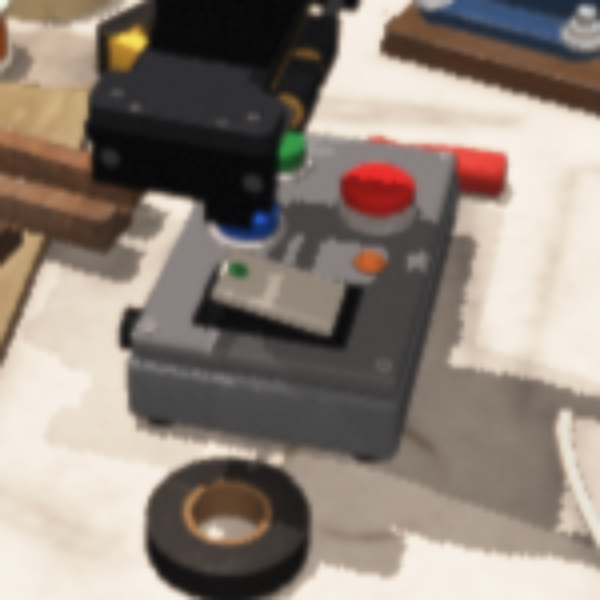

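View pics/w1.png

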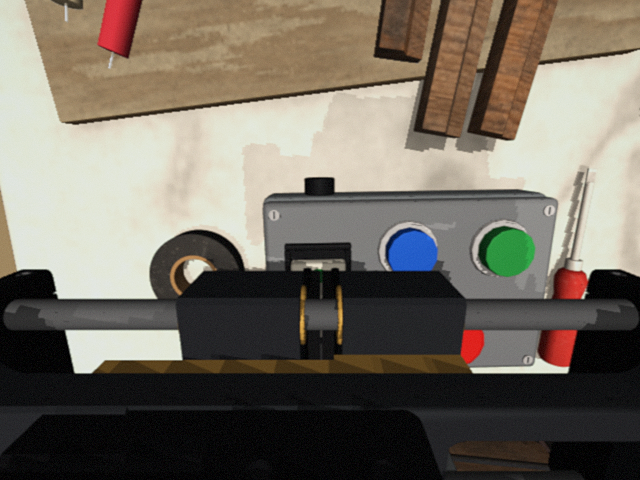

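The fingers are centred over the rocker's far end (bezel columns 286–351 in the wrist view, fingers at about 321). Next I press it down.

Emit:
apply_moves(
  steps=[
    {"x":0,"y":1,"z":-20,"spin":0},
    {"x":0,"y":0,"z":-8,"spin":0},
    {"x":0,"y":0,"z":-3,"spin":0},
    {"x":0,"y":0,"z":-3,"spin":0},
  ],
)

```text
time_s: 3.95
position: [0.5235, 0.1977, 0.088]
tcp_rot: [[0.166, 0.049, 0.985], [-0.986, -0.009, 0.167], [0.017, -0.999, 0.047]]
force: [0.7, -0.1, 0.9]
opening: 0.004
```

Emit:
apply_moves(
  steps=[
    {"x":-5,"y":1,"z":3,"spin":0},
    {"x":-3,"y":0,"z":0,"spin":0},
  ],
)

```text
time_s: 4.15
position: [0.516, 0.1984, 0.0922]
tcp_rot: [[0.166, 0.051, 0.985], [-0.986, -0.009, 0.166], [0.017, -0.999, 0.049]]
force: [-0.3, 0.1, -0.4]
opening: 0.006
```

Emit:
apply_moves(
  steps=[
    {"x":-0.5,"y":0,"z":-4,"spin":0},
    {"x":-0.5,"y":0,"z":-4,"spin":0},
    {"x":0,"y":0,"z":0,"spin":0},
  ],
)

```text
time_s: 4.45
position: [0.5147, 0.1988, 0.0848]
tcp_rot: [[0.166, 0.053, 0.985], [-0.986, -0.009, 0.167], [0.017, -0.999, 0.05]]
force: [0.5, -0.3, 0.2]
opening: 0.007
```

Emit:
apply_moves(
  steps=[
    {"x":0,"y":0,"z":-3,"spin":0},
    {"x":0,"y":0,"z":-3,"spin":0},
  ],
)

```text
time_s: 4.65
position: [0.5164, 0.1991, 0.0792]
tcp_rot: [[0.166, 0.056, 0.984], [-0.986, -0.008, 0.167], [0.018, -0.998, 0.054]]
force: [1.4, 0.3, 3.3]
opening: 0.002
```

Emit:
apply_moves(
  steps=[
    {"x":-0.5,"y":0,"z":-3,"spin":0},
  ],
)

```text
time_s: 4.75
position: [0.517, 0.1992, 0.0765]
tcp_rot: [[0.166, 0.059, 0.984], [-0.986, -0.008, 0.167], [0.018, -0.998, 0.056]]
force: [-0.0, -0.3, 10.6]
opening: 0.005
```

Emit:
apply_moves(
  steps=[
    {"x":0,"y":0,"z":-2,"spin":0},
    {"x":0,"y":0,"z":-2,"spin":0},
  ],
)

```text
time_s: 4.95
position: [0.5171, 0.1992, 0.076]
tcp_rot: [[0.167, 0.059, 0.984], [-0.986, -0.008, 0.168], [0.018, -0.998, 0.057]]
force: [-5.4, -0.7, 23.9]
opening: 0.008
```

Hard stop at 24 N. I'll lift and check.

Emit:
apply_moves(
  steps=[
    {"x":0,"y":0,"z":10,"spin":0},
    {"x":0,"y":0,"z":25,"spin":0},
    {"x":-5,"y":-20,"z":10,"spin":0},
    {"x":7,"y":-30,"z":0,"spin":0},
    {"x":0,"y":0,"z":0,"spin":0},
  ],
)

```text
time_s: 5.45
position: [0.5169, 0.1486, 0.1221]
tcp_rot: [[0.17, 0.055, 0.984], [-0.985, -0.009, 0.17], [0.018, -0.998, 0.053]]
force: [0.1, -0.1, -0.3]
opening: 0.008
```

```bash
python3 - <<'E'
from rig import imaging,read_state
from h import *
a=imaging.capture("scene")[200:350,260:410];b=imaging.capture("wrist")
cv2.imwrite("pics/s2.png",cv2.resize(a,None,fx=4,fy=4)[:,:,::-1]);cv2.imwrite("pics/w2.png",b[:,:,::-1])
E
```

```text
(no output)
```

View pics/s2.png

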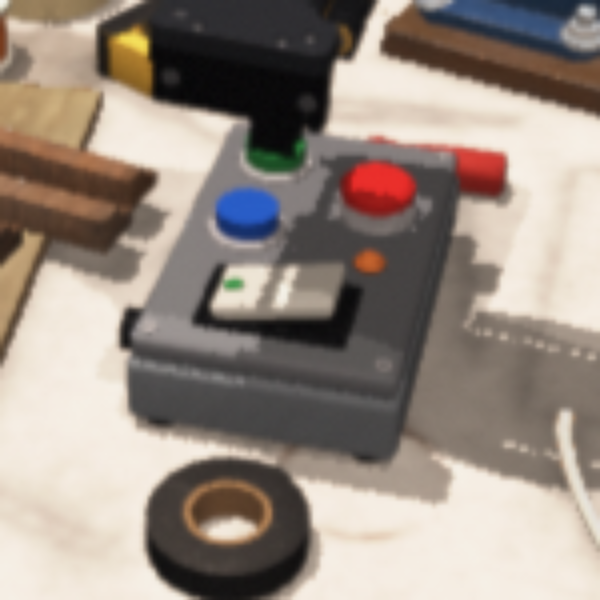

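View pics/w2.png

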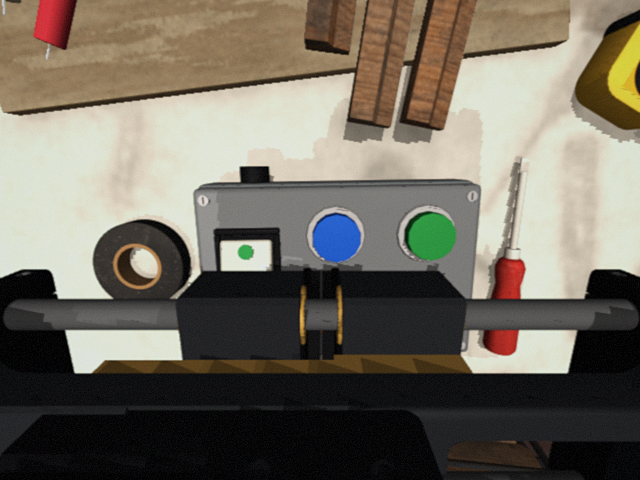

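Rocker is on (dot end down, near end up) and the box hasn't moved. Next is blue.

Emit:
apply_moves(
  steps=[
    {"x":12,"y":-5,"z":0,"spin":0},
    {"x":5,"y":-2,"z":-12,"spin":0},
    {"x":-1,"y":0,"z":-12,"spin":0},
    {"x":-1,"y":0,"z":-7,"spin":0},
    {"x":0,"y":0,"z":0,"spin":0},
  ],
)

```text
time_s: 6.05
position: [0.5317, 0.1452, 0.0862]
tcp_rot: [[0.174, 0.05, 0.984], [-0.985, -0.007, 0.174], [0.016, -0.999, 0.048]]
force: [-0.5, -0.4, -0.6]
opening: 0.004
```

Emit:
apply_moves(
  steps=[
    {"x":3,"y":-3,"z":-3,"spin":0},
    {"x":0,"y":-0.5,"z":-3,"spin":0},
    {"x":0,"y":0,"z":-3,"spin":0},
  ],
)

```text
time_s: 6.35
position: [0.5351, 0.142, 0.0764]
tcp_rot: [[0.174, 0.05, 0.983], [-0.985, -0.007, 0.175], [0.016, -0.999, 0.048]]
force: [-1.2, 0.8, 2.8]
opening: 0.004
```

Emit:
apply_moves(
  steps=[
    {"x":-0.5,"y":0,"z":-3,"spin":0},
    {"x":0,"y":0,"z":-3,"spin":0},
  ],
)

```text
time_s: 6.55
position: [0.5351, 0.142, 0.0721]
tcp_rot: [[0.174, 0.052, 0.983], [-0.985, -0.007, 0.175], [0.016, -0.999, 0.05]]
force: [-6.9, -0.6, 32.7]
opening: 0.008
```

Emit:
apply_moves(
  steps=[
    {"x":0,"y":0,"z":-1,"spin":0},
    {"x":0,"y":0,"z":-1,"spin":0},
    {"x":0,"y":0,"z":-1,"spin":0},
  ],
)

```text
time_s: 6.85
position: [0.535, 0.142, 0.0727]
tcp_rot: [[0.175, 0.054, 0.983], [-0.984, -0.007, 0.176], [0.017, -0.999, 0.052]]
force: [-2.2, 0.1, 7.1]
opening: 0.008
```

Emit:
apply_moves(
  steps=[
    {"x":0,"y":0,"z":-1.5,"spin":0},
    {"x":0,"y":0,"z":-1.5,"spin":0},
    {"x":0,"y":0,"z":-1.5,"spin":0},
    {"x":0,"y":0,"z":-1.5,"spin":0},
  ],
)

```text
time_s: 7.25
position: [0.535, 0.142, 0.0726]
tcp_rot: [[0.176, 0.058, 0.983], [-0.984, -0.008, 0.177], [0.018, -0.998, 0.055]]
force: [-2.3, -0.4, 11.7]
opening: 0.004
```

Emit:
apply_moves(
  steps=[
    {"x":0,"y":0,"z":-1.7,"spin":0},
    {"x":0,"y":0,"z":-1.7,"spin":0},
    {"x":0,"y":0,"z":-1.7,"spin":0},
    {"x":0,"y":0,"z":-1.7,"spin":0},
    {"x":0,"y":0,"z":-1.7,"spin":0},
    {"x":0,"y":0,"z":-1.7,"spin":0},
    {"x":0,"y":0,"z":-1.7,"spin":0},
    {"x":0,"y":0,"z":-1.7,"spin":0},
    {"x":0,"y":0,"z":-1.7,"spin":0},
    {"x":0,"y":0,"z":-1.7,"spin":0},
  ],
)

```text
time_s: 8.25
position: [0.5349, 0.1421, 0.0726]
tcp_rot: [[0.179, 0.068, 0.982], [-0.984, -0.009, 0.18], [0.021, -0.998, 0.066]]
force: [-3.3, -0.1, 13.3]
opening: 0.005
```

Emit:
apply_moves(
  steps=[
    {"x":0,"y":0,"z":-1.7,"spin":0},
    {"x":0,"y":0,"z":-1.7,"spin":0},
    {"x":0,"y":0,"z":-1.7,"spin":0},
    {"x":0,"y":0,"z":-1.7,"spin":0},
    {"x":0,"y":0,"z":-1.7,"spin":0},
    {"x":0,"y":0,"z":-1.7,"spin":0},
    {"x":0,"y":0,"z":-1.7,"spin":0},
    {"x":0,"y":0,"z":-1.7,"spin":0},
    {"x":0,"y":0,"z":-1.7,"spin":0},
  ],
)

```text
time_s: 9.15
position: [0.5349, 0.1421, 0.0727]
tcp_rot: [[0.181, 0.078, 0.98], [-0.983, -0.01, 0.182], [0.024, -0.997, 0.075]]
force: [-2.7, -0.5, 13.0]
opening: 0.004
```

Emit:
apply_moves(
  steps=[
    {"x":0,"y":0,"z":10,"spin":0},
    {"x":0,"y":0,"z":20,"spin":0},
    {"x":5,"y":-25,"z":5,"spin":0},
    {"x":5,"y":-25,"z":0,"spin":0},
    {"x":1,"y":-9,"z":0,"spin":0},
    {"x":0,"y":0,"z":0,"spin":0},
  ],
)

```text
time_s: 9.75
position: [0.547, 0.0823, 0.1113]
tcp_rot: [[0.182, 0.084, 0.98], [-0.983, -0.01, 0.184], [0.025, -0.996, 0.081]]
force: [0.2, 0.2, 0.2]
opening: 0.005
```

```bash
python3 - <<'E'
from rig import imaging,read_state
from h import *
a=imaging.capture("scene")[200:350,260:410];b=imaging.capture("wrist")
cv2.imwrite("pics/s3.png",cv2.resize(a,None,fx=4,fy=4)[:,:,::-1]);cv2.imwrite("pics/w3.png",b[:,:,::-1])
E
```

```text
(no output)
```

View pics/s3.png

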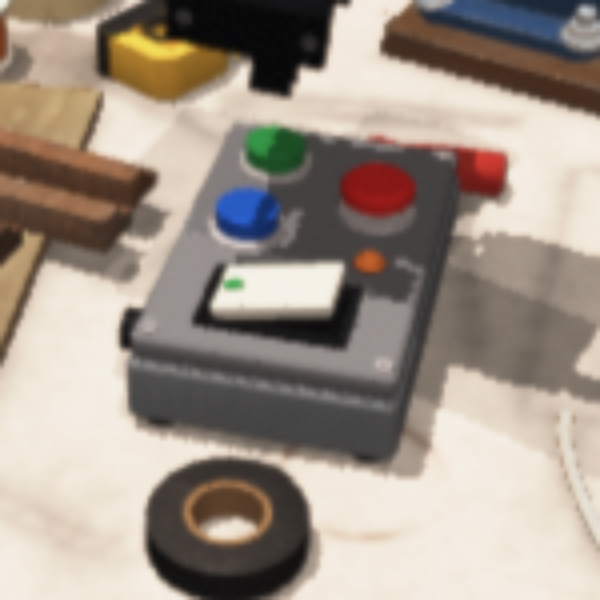

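View pics/w3.png

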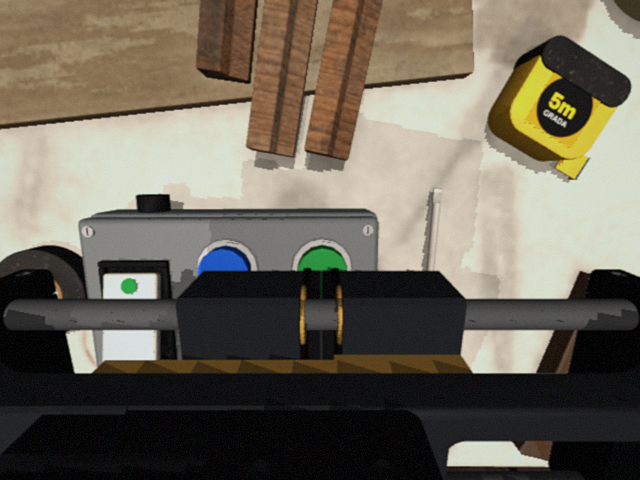

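Blue has come back out and the rocker is still on; the box is in the same place. Green is next.

Emit:
apply_moves(
  steps=[
    {"x":-1,"y":-1,"z":-12,"spin":0},
    {"x":-1,"y":0,"z":-10,"spin":0},
    {"x":0,"y":0,"z":-3,"spin":0},
  ],
)

```text
time_s: 10.15
position: [0.5432, 0.0846, 0.0838]
tcp_rot: [[0.186, 0.082, 0.979], [-0.982, -0.009, 0.188], [0.024, -0.997, 0.079]]
force: [0.1, -0.2, -0.0]
opening: 0.003
```

Emit:
apply_moves(
  steps=[
    {"x":2,"y":-3,"z":-2,"spin":0},
    {"x":0,"y":-1,"z":-3,"spin":0},
    {"x":0,"y":0,"z":-3,"spin":0},
  ],
)

```text
time_s: 10.45
position: [0.5448, 0.0816, 0.0742]
tcp_rot: [[0.188, 0.08, 0.979], [-0.982, -0.008, 0.189], [0.023, -0.997, 0.077]]
force: [-0.8, 0.4, 4.1]
opening: 0.009
```

Emit:
apply_moves(
  steps=[
    {"x":0,"y":0,"z":-3,"spin":0},
    {"x":0,"y":0,"z":-3,"spin":0},
  ],
)

```text
time_s: 10.65
position: [0.5448, 0.0816, 0.0722]
tcp_rot: [[0.188, 0.081, 0.979], [-0.982, -0.008, 0.189], [0.024, -0.997, 0.078]]
force: [-10.4, 1.5, 39.4]
opening: 0.006
```

Emit:
apply_moves(
  steps=[
    {"x":0,"y":0,"z":10,"spin":0},
    {"x":0,"y":0,"z":25,"spin":0},
    {"x":0,"y":0,"z":40,"spin":0},
    {"x":0,"y":0,"z":45,"spin":0},
    {"x":-15,"y":-30,"z":45,"spin":0},
    {"x":-15,"y":-40,"z":10,"spin":0},
    {"x":-15,"y":-40,"z":0,"spin":0},
    {"x":-10,"y":-40,"z":0,"spin":0},
    {"x":0,"y":0,"z":0,"spin":0},
    {"x":0,"y":0,"z":0,"spin":0},
  ],
)

```text
time_s: 11.65
position: [0.4908, -0.0713, 0.2516]
tcp_rot: [[0.19, 0.091, 0.978], [-0.981, -0.015, 0.192], [0.032, -0.996, 0.086]]
force: [-0.6, 1.1, -0.4]
opening: 0.004
```

```bash
python3 - <<'E'
from rig import imaging,read_state
from h import *
a=imaging.capture("scene")[200:350,260:410];b=imaging.capture("top")
cv2.imwrite("pics/s4.png",cv2.resize(a,None,fx=4,fy=4)[:,:,::-1]);cv2.imwrite("pics/t4.png",cv2.resize(b[220:340,210:420],None,fx=3.8,fy=3.8)[:,:,::-1])
E
```

```text
(no output)
```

View pics/s4.png

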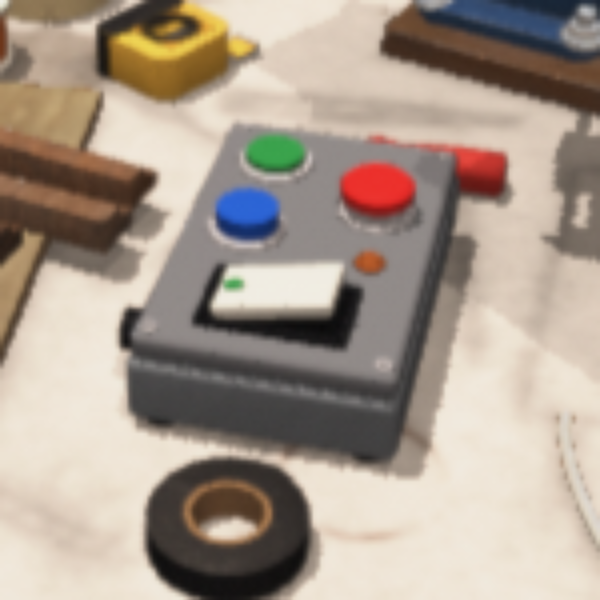

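View pics/t4.png

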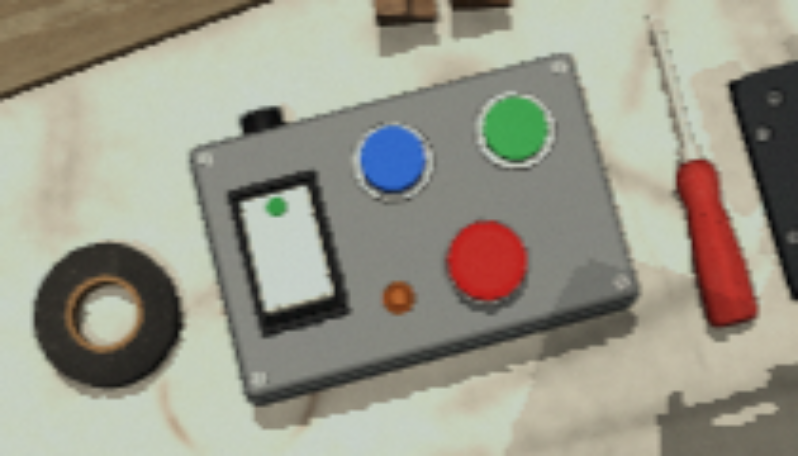

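```bash
python3 - <<'E'
from rig import job,read_state,imaging
from h import *
p=imaging.camera_params('scene');c,s=np.cos(.18),np.sin(.18)
for x,z in [(19.5,75),(21,67.5),(21.5,66)]:
    print(z,proj(p,np.array([.5058+(c*x-s*62)/1e3,.1344+(s*x+c*62)/1e3,z/1e3])))
print('obs off 319.5,267.5 on 318.1,271.1')
print(job.hand_in())
E
```

```text
75 [319.12404064 267.25195201]
67.5 [318.30891615 270.33634764]
66 [318.04360993 270.93223268]
obs off 319.5,267.5 on 318.1,271.1
the job is handed in; nothing more can be done
None
```

The pump is started and the job was handed in at about 12 s on the robot's clock, with the arm clear of everything.

1. **Rocker:** I pressed the green-dot end with the closed fingertips until it hit a hard stop at about 24 N. In the scene camera the dot is at about (318, 271) px, against a predicted (318.0, 270.9) for fully on.
2. **Blue button:** I pressed it to its stop and held it for about 2.6 s. The last view shows it back out. The force dipped to 7 N once early in the hold, and I took it as still fully in because 5 N is enough. It then read about 12–13 N for the rest.
3. **Green button:** I pushed it to its stop at about 39 N. The last view shows it staying in.

By eye, the final views match the starting ones: the red mushroom is out, and the box, black tape and screwdriver are where they were. The tape measure also looks unmoved, but only the scene view shows it.

- **Camera agreement:** the two cameras' estimates of the box position differed by about 3–4 mm, which was small enough for these targets.
- **Tool tilt:** the tool drifted to about 5° of tilt during the presses. The presses still reached their stops.

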